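Drop the square axle into the leaning dropouts and lock it with the spring cotter

ROBOT

A 6-joint arm with a two-finger parallel gripper is mounted at the origin on a cart in front of the work surface, level with it; the furniture and walls round the work are solid. World frame = base frame: x ahead of the robot, y to its left, z up, the work surface at z = 0. Lengths are in mm, angles in rad, forces in N, time in s.
With the tool pointing down it reaches from about 275 to 1000 mm from the base axis. Payload 8.4 kg.
Tool frame: the origin (TCP) lies at the very end of the fingers, on their centre line; the grasp point (between the pads) lies 19 mm behind it; z points along the fingers, x is the direction in which the jaws open and shut, and the axes are right-handed (so a half turn about z gives the same grasp; the last joint's range is limited). The gripper opens to 85 mm and grips with 20 to 120 N. Pads are 22 mm wide; open, the fingers measure 114 mm over their backs; the gripper's body (76 mm by 85 mm) begins 54 mm behind the grasp point. The pads swing forward as they close: fully open they stand 13 mm farther back than shut.
Start: joints at [-1.163, 0.353, 1.633, -0, 1.155, -0.002], TCP at [249.015, -573.253, 231.281] pointing down, gripper open.
Joint ranges: [-2.63, 2.63], [-0.92, 2.1], [0.06, 2.66], [-1.3, 4.44], [0, 2.69], [-3.02, 3.02]. Speed limits (rad/s): [2.22, 2.22, 2.79, 3.14, 3.14, 3.14].

INTERFACE

Orientations are given as [roll, pitch, yaw] about the fixed x, y, z axes, in that order (R = Rz(yaw) Ry(pitch) Rx(roll)).
In Python, from rig import r gives the robot as it stands. The module is installed in compiled form; this text tells all that it offers.
- The arm moves only by the tool apply_moves, never from a script. Its argument "targets" is a list that holds one entry, the list of rows, each a list of 7 numbers: the gripper's target within -1 to 1 (fully open at 1, half-way at 0, shut at -1), then the shift along the tool's x, y, z in cm, then the turn, a rotation vector about the tool's x, y, z in degrees. A call has 1 to 8 rows; each row is the pose to reach, as a shift and turn from the pose measured when the call began, along the tool's axes at that moment; what a row does not reach only later rows make up. A row lasts 1/10 s, in which the tool goes at most 50 mm and 8.59 degrees, less where a joint would pass 70% of its speed; a pose out of reach is approached as far as the arm can. A call with a gripper value outside its range is refused whole. The fingers move at their own pace and stop on an object; "newtons" is the grip in N (left out, the last holds). Time passes only in rows, so rows that repeat a pose let the fingers close. It gives the time, the measured TCP pose, the force and the opening at its end, in the units of the state.
- r.sense(): the state, without advancing time (a new reading comes with each control period).
- r.grab_frame(name): name is "scene" or "top" or "wrist"; returns a dict with "pixels" (384x512x3 uint8, red, green, blue), "fov_y" (degrees; the focal length in pixels is half the picture's height over the tangent of half this angle, whatever the lens; pixels are square), "cx", "cy" (the principal point, pixels), "R" (3x3) and "t" (3): a world point X has camera coordinates R X + t; the wrist camera has in their place "mount" (4x4, takes a point from camera to tool coordinates, whose origin is the TCP and whose axes are the tool frame's). Camera axes: x right, y down, z forward; pixel columns grow to the right and rows downward; lengths in mm; the calibration is good to about 2 mm. A picture is of the moment at which its call begins: read the wrist's pose just before it. There is no depth.
- r.sign_off(): hands the job in, once; it reports no verdict.
The state is a dict: "clock": time; "qpos": joint angles; "qvel": joint speeds; "joint_efforts": joint torques, N m; "eef_pos": TCP position; "tcp_rot": TCP orientation; "contact_force": force on the tool from outside, world axes, zero at the start; "wrist_torque": the same for the moment, N m; "opening": opening from 0.0 (shut) to 1.0 (fully open).
Only numpy, scipy, OpenCV 4.12 (cv2) and the standard library are available. Lean on these libraries where they do the work, as an engineer would, in place of code of your own. Each camera call takes 0.05 s, during which the arm holds its last target. There are 200 camera calls.

TASK

Set the T-headed square axle down into the two open slots of the leaning roller bracket until both ends sit on the slot floors, head outside the left plate and drilled end outside the right plate. Then take the spring cotter from its rack and push its straight leg down through the axle's cross hole until its grip lies on the axle and the sprung bow has snapped shut under the axle's side, and let go. Leave the hammer, cup and magnet where they are.

Things in the scene. Friction and masses are not known exactly. Their poses are not given: they have to be found in the camera images.
- dropouts: Two grey slotted plates, leaning 30 degrees to the bracket's -x (robot side); this frame leans too. Origin: midway between the plates, mid-slot, on the slot floors' level, 85 mm above the surface. z: up out of the slots; y: right plate to left plate; x: across the slots. Plates 10 mm thick at y = -60 and +60 mm. Slots 26.5 mm wide up to z = 31 mm, flared mouths end at z = 50 mm.
- bracket: Grey base of the dropouts, fixed to the surface: plate 110 mm along x, 170 mm along y, 10 mm thick, two short uprights under the plates. Origin under its middle, z up, y to its left. Nothing else stands between the plates.
- axle: Steel bar 24 x 24 mm, 194 mm long, about 0.55 kg, lying along its y. Origin: on the underside (z = 0; upper face z = 24 mm), at the point that belongs midway between the plates: seated, its frame coincides with that of the dropouts (some mm of end play). Left: T-head y = 70 to 84 mm, 46 mm wide along x. Right: end at y = -110 mm, round 10 mm hole along z at y = -91 mm. Balances near y = -5 mm.
- axle_left (a point): Point on the axle's underside at y = +60 mm, which belongs on the left slot floor.
- axle_right (a point): Point on the axle's underside at y = -60 mm, which belongs on the right slot floor.
- cross_hole (a point): Centre of the cross hole on the axle's upper face (axle x = 0, y = -91, z = 24 mm), edge chamfered 1 mm; the axle's z is the hole's axis.
- cotter: Large spring cotter, about 0.12 kg, upright in the rack, legs down. Origin: on the straight leg's axis at the flat underside of the grip. Grip: ribbed steel block x = -10 to 25 mm, 18 mm thick along y, z = 0 to 36 mm. Straight leg: 8 mm, along -z, blunt tip at z = -66 mm. Its bow hangs on the +x side and may go on either side of the axle.
- leg_tip (a point): Tip of the cotter's straight leg, 66 mm below the cotter's origin.
- bow (a joint): Opening of the cotter's sprung 6 mm bow, rad: 0 shut, 0.1 to 0.18 while riding on the axle's side, at most 0.5; under 0.05 is snapped shut. Hinged at cotter x = 16, z = 1 mm. Its inward knee (32 mm below the grip, 6 mm from the leg's axis) is pushed over the axle's side with 5 to 18 N and springs back under the axle just before the grip lands on it. Flared end at z = -54 mm.
- rack: Fixed dark steel stand, top plate 70 x 60 mm at 85 mm height, feet 96 mm wide along y. The cotter hangs in its slot (31 x 10.5 mm, along x) with the grip's underside on the plate, an 8 mm high lip on either y side of the grip with 1.5 mm play, and lifts straight out. Origin at its foot, below the straight leg; about the cotter's yaw.
- ball_hammer: Ball hammer with wooden handle, 84 x 270 x 29 mm, lying at the back; origin under its middle; leave it alone.
- steel_cup: White enamel cup, 69 x 93 x 91 mm; origin under its middle; leave it alone.
- magnet_square_1: Flat magnetic welding angle, 65 x 65 x 15 mm; origin under its middle; leave it alone.

How it is judged (in metres and radians):
On the way, in this order (a step that is already met when the one before it is completed fails the run):
1. the axle sits on both slot floors and is let go (x of axle_left in the frame of dropouts between -0.003 and 0.003 m and z of axle_left in the frame of dropouts between -0.003 and 0.003 m and x of axle_right in the frame of dropouts between -0.003 and 0.003 m and z of axle_right in the frame of dropouts between -0.003 and 0.003 m and y of axle_left in the frame of dropouts between 0.044 and 0.076 m and angle between the z axis of axle and the z axis of dropouts, either way round below 0.12 rad and contact force between axle and the fingers below 0.1 N), for 0.2 s.
2. the cotter is pushed home through the cross hole and its bow has snapped shut (x of axle_left in the frame of dropouts between -0.003 and 0.003 m and z of axle_left in the frame of dropouts between -0.003 and 0.003 m and x of axle_right in the frame of dropouts between -0.003 and 0.003 m and z of axle_right in the frame of dropouts between -0.003 and 0.003 m and y of axle_left in the frame of dropouts between 0.044 and 0.076 m and angle between the z axis of axle and the z axis of dropouts, either way round below 0.12 rad and x of cotter in the frame of axle between -0.003 and 0.003 m and y of cotter in the frame of axle between -0.094 and -0.088 m and z of cotter in the frame of axle between 0.021 and 0.027 m and angle between the z axis of cotter and the z axis of axle, either way round below 0.12 rad and angle between the y axis of cotter and the y axis of axle, either way round below 0.2 rad and z of leg_tip in the frame of axle below -0.025 m and value of joint bow below 0.05 rad), for 0.2 s.
At the end, for the whole second after the job is handed in: Axle ends within 3 mm of slot floors and middles (16 mm end play, head left, 0.12 rad); cotter grip within 3 mm of the axle's top, leg within 3 mm and 0.12 rad of the hole, tip 25 mm out below, grip within 0.2 rad of the axle's line, bow under 0.05 rad; all at rest and let go (all of step 2 and linear speed of each of axle, cotter below 0.02 m/s and contact force between each of the arm, the fingers and anything else below 0.5 N); the robot touches nothing.
It fails at once if the hammer, the cup or the magnet is pushed more than 25 mm (distance of any of ball_hammer, steel_cup, magnet_square_1 from where it was at the start of the episode above 0.025 m).
It also fails if it takes over 51 s, if anything falls off the work surface, if the arm or the gripper's body presses on something with over 40 N, if the wrist force passes 120 N, or if a joint passes its speed limit or range.

## Working session

There is one attempt and no reset: what is moved stays moved. The work goes in short steps, Python scripts to look and compute and a tool call to move; the robot and the scene stay as the last step left them, time stands still between calls to the robot, and variables do not carry over. Pictures are saved under pics/ and viewed, about 8 in all and at most 12, crops included, and the job is handed in when it is done.

Besides the shell and the picture viewer there is one more tool, called after ">>>" as name(argument=value, ...) on one line, values as JSON. apply_moves: Moves the arm, as the interface text tells. Its arguments: {"type":"object","properties":{"targets":{"type":"array"},"newtons":{"type":"number"}},"required":["targets"]}

```bash
mkdir -p pics; cat > h.py <<'E'
import numpy as np, cv2
from scipy.spatial.transform import Rotation as Ro
from rig import r
def cam(name):
    s=r.sense(); f=r.grab_frame(name)
    h=f["pixels"].shape[0]; F=h/2/np.tan(np.radians(f["fov_y"])/2)
    if "mount" in f:
        Rt=Ro.from_euler('xyz',s["tcp_rot"]).as_matrix(); M=np.array(f["mount"])
        Rc=Rt@M[:3,:3]; c=Rt@M[:3,3]+np.array(s["eef_pos"])
        R=Rc.T; t=-R@c
    else: R=np.array(f["R"]); t=np.array(f["t"])
    return dict(p=f["pixels"],F=F,cx=f["cx"],cy=f["cy"],R=R,t=t)
def save(c,fn,crop=None,k=1):
    im=c["p"][...,::-1]
    if crop: x0,y0,x1,y1=crop; im=im[y0:y1,x0:x1]
    cv2.imwrite(fn,cv2.resize(im,None,fx=k,fy=k,interpolation=cv2.INTER_CUBIC))
    np.savez(fn+".npz",**c)
def load(fn): return dict(np.load(fn+".npz"))
def ray(c,u,v):
    d=c["R"].T@np.array([(u-c["cx"])/c["F"],(v-c["cy"])/c["F"],1]); return -c["R"].T@c["t"],d
def atz(c,u,v,z):
    o,d=ray(c,u,v); return o+d*(z-o[2])/d[2]
def proj(c,X):
    q=c["R"]@np.array(X)+c["t"]; return q[:2]/q[2]*c["F"]+[c["cx"],c["cy"]]
def tri(*obs):
    A=0;b=0
    for c,u,v in obs:
        o,d=ray(c,u,v); d/=np.linalg.norm(d); P=np.eye(3)-np.outer(d,d); A=A+P; b=b+P@o
    return np.linalg.solve(A,b)
E
python3 - <<'E'
from h import *
a=cam("scene");b=cam("top")
save(a,"pics/s0.png",k=1.5);save(b,"pics/t0.png",k=1.5)
for c in(a,b): print(-c["R"].T@c["t"],c["R"][2],c["F"])
print(r.sense())
E
```

```text
[ -24.22968325 -526.97468096  529.20809203] [ 0.65869817  0.55199574 -0.51128996] 399.7017332159054
[ 352.00211728    5.19955267 1149.33684722] [ 0.21769184 -0.01648939 -0.97587825] 421.0893697556129
{'clock': 0.1, 'qpos': array([-1.16341435e+00,  3.53611990e-01,  1.63405725e+00, -3.63887165e-05,
        1.15523894e+00, -2.38143182e-03]), 'qvel': array([ 0.00088693, -0.00192967, -0.00122446,  0.00120027, -0.00060677,
        0.00124188]), 'joint_efforts': array([ 7.12520227e-05, -6.06355405e+01, -3.42820072e+01, -5.69702945e-05,
        3.90401328e-03, -6.64521409e-06]), 'eef_pos': array([ 248.82049753, -572.85406809,  230.61717441]), 'tcp_rot': array([ 3.14156251e+00,  1.31560398e-03, -1.16101822e+00]), 'contact_force': array([-0.42987729, -0.32787341,  0.07982628]), 'wrist_torque': array([0.02634766, 0.00152394, 0.01370501]), 'opening': 0.9985930986670485}
```

View pics/s0.png

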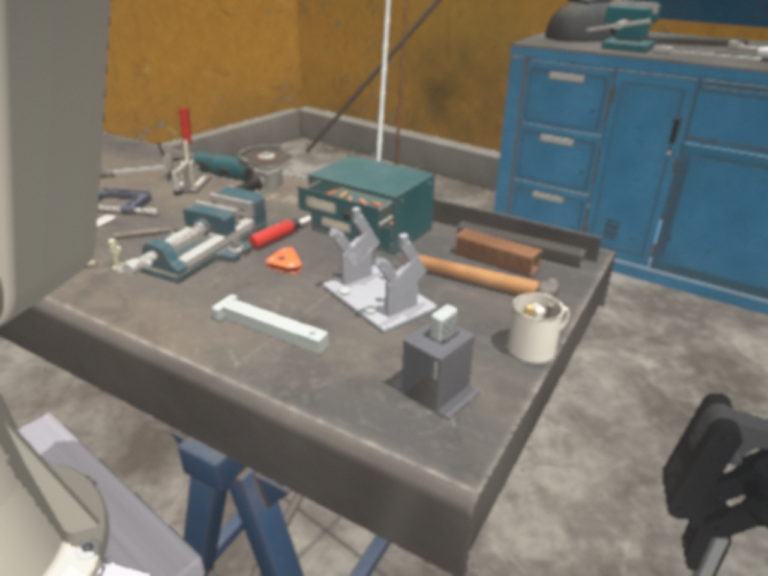

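View pics/t0.png

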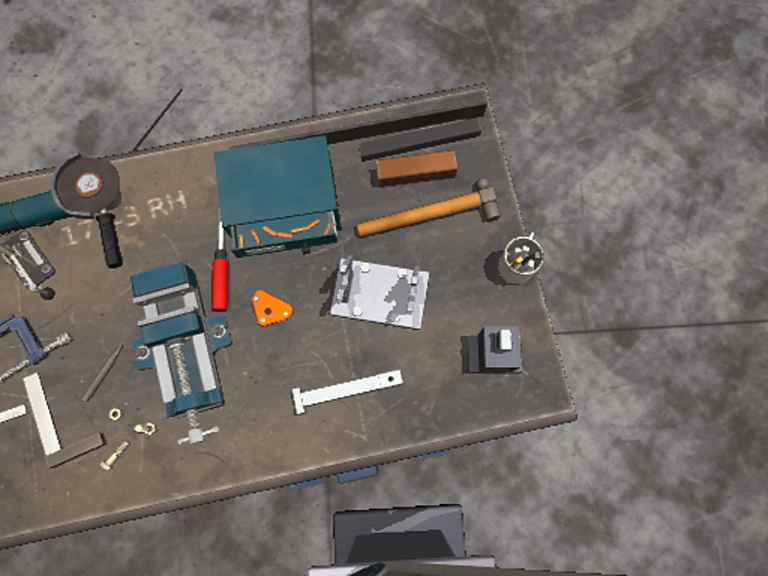

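Scene shows axle on the table front, bracket behind it, rack with the cotter to the right; top view: axle head at (298,400), hole (391,379), bracket ~(380,292), cotter ~(505,341) (1.5x pixels). Enlarging.

```bash
python3 - <<'E'
from h import *
b=load("pics/t0.png"); save(b,"pics/t1.png",crop=(185,160,365,285),k=4.4)
for n,u,v,z in [("head",298,400,24),("hole",391,379,24),("br",331,314,10),("br",419,328,10),("br",429,270,10),("cot",505,341,121),("mag",270,308,15),("cup",520,258,0)]:
    print(n,atz(b,u/1.5,v/1.5,z).round(1))
print(proj(b,[249,-573,230])*1.5)
E
```

```text
head [431.3 162.7  24. ]
hole [458.1  -3.1  24. ]
br [585.   99.5  10. ]
br [549.1 -60.1  10. ]
br [657.6 -86.5  10. ]
cot [ 499.6 -193.4  121. ]
mag [602.  210.3  15. ]
cup [ 673.3 -261.1    0. ]
[806.6651237  489.62192267]
```

View pics/t1.png

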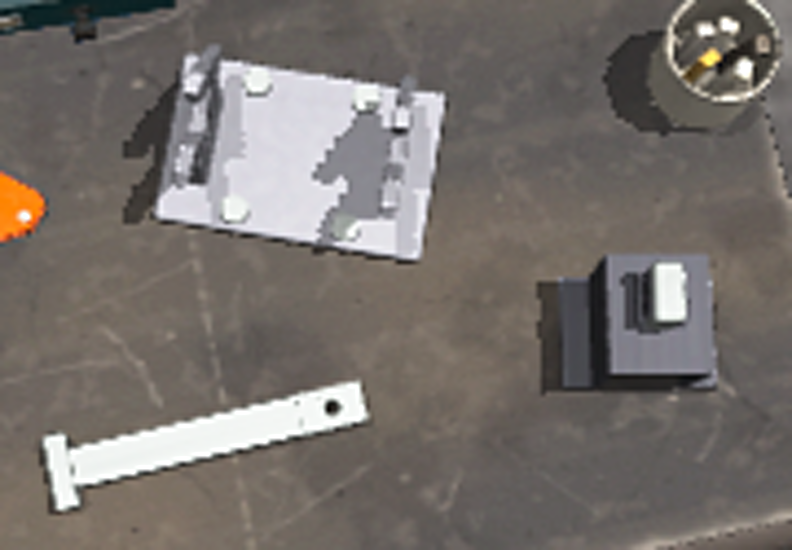

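```bash
cat >> h.py <<'E'
def plan(pos,R):
    s=r.sense(); Rt=Ro.from_euler('xyz',s["tcp_rot"]).as_matrix()
    d=Rt.T@(np.array(pos)-s["eef_pos"])/10; w=np.degrees(Ro.from_matrix(Rt.T@R).as_rotvec())
    print("row",d.round(2),w.round(2))
def down(yaw): return Ro.from_euler('xyz',[np.pi,0,yaw]).as_matrix()
E
python3 - <<'E'
from h import *
b=load("pics/t0.png")
P=lambda u,v,z: atz(b,185+(u+.5)/4.4-.5,160+(v+.5)/4.4-.5,z)
e=P(363,402,24);h=P(333,407,24);hd=(P(44,437,24)+P(57,510,24))/2
d=hd-e;print("end",e,"hole",h,"head",hd,np.linalg.norm(d),"axle yaw",np.degrees(np.arctan2(-d[0],d[1])))
u=d/np.linalg.norm(d);print("axle o from hole",h+91*u,"from ends",(hd-84*u), e+110*u)
B=[P(185,55,10),P(446,93,10),P(418,262,10),P(157,220,10)];print(np.round(B,1),np.mean(B,0))
y=(B[0]-B[1]+B[3]-B[2]);print("bracket yaw",np.degrees(np.arctan2(-y[0],y[1])),np.linalg.norm(y)/2)
K=[P(606,254,85),P(708,254,85),P(714,376,85),P(609,376,85)];print(np.round(K,1),np.mean(K,0))
G=[P(651,263,121),P(686,263,121),P(689,322,121),P(656,325,121)];print(np.round(G,1),np.mean(G,0))
o=h+86*u; R=down(np.arctan2(-d[0],d[1])); 
plan([o[0]-60,o[1],250],R)
s=r.grab_frame("wrist");print(np.round(s["mount"],3),s["fov_y"])
E
```

```text
end [461.52673132 -20.5710065   24.        ] hole [459.62587991  -2.24634954  24.        ] head [430.37754654 169.50646735  24.        ] 192.61287022945297 axle yaw 9.306694467224771
axle o from hole [444.90943956  87.55580179  24.        ] from ends [443.96195301  86.61217382  24.        ] [443.7376276   87.98104456  24.        ]
[[690.6  78.4  10. ]
 [655.4 -86.3  10. ]
 [547.7 -60.8  10. ]
 [584.3 100.6  10. ]] [619.51182083   7.99077899  10.        ]
bracket yaw -12.418173832431016 166.92918746446145
[[ 532.8 -166.2   85. ]
 [ 529.2 -225.7   85. ]
 [ 458.1 -221.6   85. ]
 [ 461.8 -161.3   85. ]] [ 495.49451428 -193.70852047   85.        ]
[[ 520.1 -185.3  121. ]
 [ 518.9 -204.9  121. ]
 [ 485.4 -203.2  121. ]
 [ 484.9 -184.6  121. ]] [ 502.31376053 -194.49169445  121.        ]
row [-54.67 -38.67  -1.87] [-5.000e-02  7.000e-02 -7.583e+01]
[[ 1.0000e+00 -1.0000e-03 -0.0000e+00  7.5000e-02]
 [ 1.0000e-03  9.5900e-01  2.8400e-01 -7.1468e+01]
 [-0.0000e+00 -2.8400e-01  9.5900e-01 -1.4248e+02]
 [ 0.0000e+00  0.0000e+00  0.0000e+00  1.0000e+00]] 71.3963703284091
```

```bash
python3 - <<'E'
from h import *
plan([555,-70,260],down(np.radians(-12)))
E
```

```text
row [-33.94 -48.11  -2.89] [-3.000e-02  6.000e-02 -5.452e+01]
```

>>> apply_moves(targets=[[[1,-17,-24,-1.5,0,0,-27],[1,-17,-24,-1.5,0,0,-27],[1,-17,-24,-1.5,0,0,-27],[1,-17,-24,-1.5,0,0,-27],[1,-34,-48,-2.9,0,0,-54.5],[1,-34,-48,-2.9,0,0,-54.5],[1,-34,-48,-2.9,0,0,-54.5],[1,-34,-48,-2.9,0,0,-54.5]]], newtons=80)

```text
clock: 0.95
eef_pos: [456.4, -229.5, 251.0]
tcp_rot: [-3.141, 0.001, -0.205]
contact_force: [1.4, -1.0, 0.1]
opening: 1.001
```

```bash
python3 - <<'E'
from h import *
plan([555,-70,260],down(np.radians(-12)))
print(r.sense()["eef_pos"],r.sense()["clock"])
E
```

```text
row [  6.42 -17.62  -0.89] [-0.05  0.03  0.28]
[ 456.39373617 -229.51056654  251.02366955] 0.95
```

>>> apply_moves(targets=[[[1,6.4,-17.6,-0.9,0,0,0],[1,6.4,-17.6,-0.9,0,0,0],[1,6.4,-17.6,-0.9,0,0,0],[1,6.4,-17.6,-0.9,0,0,0],[1,6.4,-17.6,-0.9,0,0,0],[1,6.4,-17.6,-0.9,0,0,0],[1,6.4,-17.6,-0.9,0,0,0]]])

```text
clock: 1.65
eef_pos: [554.1, -70.9, 259.8]
tcp_rot: [-3.141, 0.001, -0.205]
contact_force: [0.7, -0.3, 0.0]
opening: 1.001
```

```bash
python3 - <<'E'
from h import *
c=cam("wrist"); save(c,"pics/w1.png",k=1.5)
print(r.sense()["eef_pos"],proj(c,[619,8,85])*1.5, proj(c,[495,-194,121])*1.5)
E
```

```text
[554.1187509  -71.20156882 259.93426263] [447.12581659 141.21267618] [343.36006973 427.9762476 ]
```

View pics/w1.png

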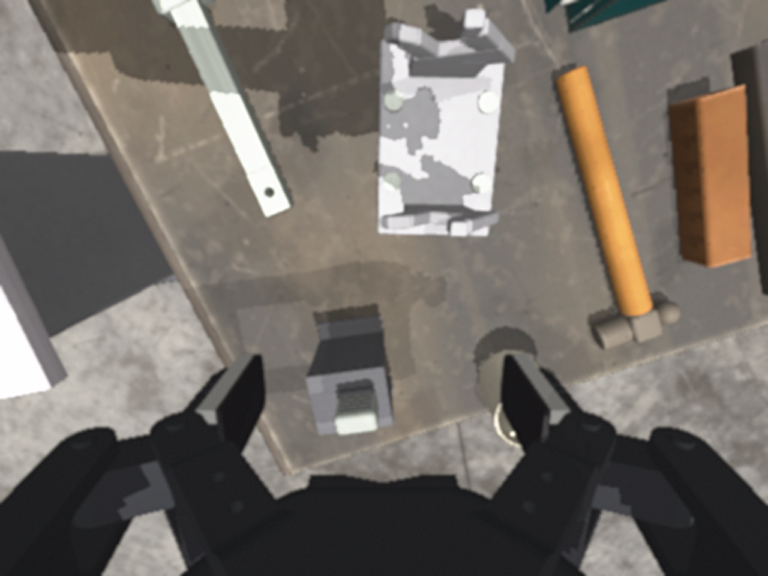

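Wrist view: bracket at (380-510, 10-235), both forks visible; axle hole (269,192); cotter at (355,410). I'll overlay the slot model to get the dropouts frame.

```bash
cat >> h.py <<'E'
def drop(o,yaw):
    Rb=Ro.from_euler('z',yaw,degrees=True).as_matrix(); return np.array(o),Rb@Ro.from_euler('y',-30,degrees=True).as_matrix()
def overlay(c,crop,k,O,R):
    x0,y0,x1,y1=crop
    im=cv2.resize(c["p"][y0:y1,x0:x1,::-1],None,fx=k,fy=k,interpolation=cv2.INTER_CUBIC); raw=im.copy()
    f=lambda X:(tuple(int(q) for q in (proj(c,O+R@np.array(X,float))-[x0,y0]+.5)*k))
    for y,col in((55,(0,0,255)),(65,(0,160,255)),(-55,(255,0,0)),(-65,(255,160,0))):
        P=[f(q) for q in((-13.25,y,31),(-13.25,y,0),(13.25,y,0),(13.25,y,31))]
        for a,b in zip(P,P[1:]): cv2.line(im,a,b,col,1)
        for xx in(-13.25,13.25): cv2.circle(im,f((xx,y,50)),2,col,1)
    return np.hstack([raw,im])
E
python3 - <<'E'
from h import *
O,R=drop([619.5,8,85],-12.4)
cv2.imwrite("pics/o1.png",overlay(load("pics/w1.png"),(245,0,350,162),3.65,O,R))
E
```

```text
(no output)
```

View pics/o1.png

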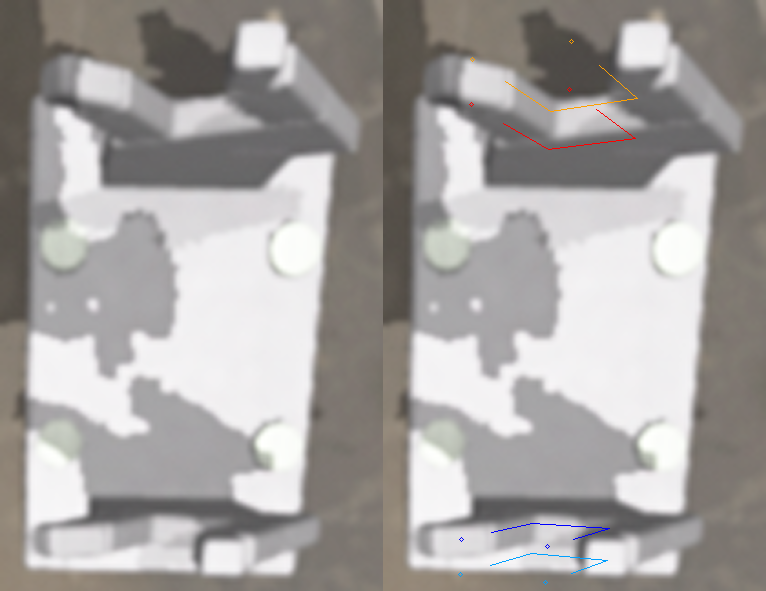

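```bash
python3 - <<'E'
from h import *
c=load("pics/w1.png")
U=lambda u,v:((u+.5)/3.65-.5+245,(v+.5)/3.65-.5)
B=[atz(c,*U(u,v),10) for u,v in((333,153),(296,572),(27,568),(38,95))]  # TR(+x,+y), BR(+x,-y), (-x,-y), (-x,+y)
print(np.round(B,1),np.mean(B,0))
y=B[0]-B[1]+B[3]-B[2];print("yaw",np.degrees(np.arctan2(-y[0],y[1])),np.linalg.norm(y)/2)
O,R=drop([619.5,8,85],-12.4)
# slot floor inner/outer left corners
for n,u,v,m in(("Lin-",172,137,(-13.25,55,0)),("Lout-",180,105,(-13.25,65,0)),("Rin-",150,518,(-13.25,-55,0)),("Rout-",150,543,(-13.25,-65,0)),("Lin+",245,127,(13.25,55,0))):
    w=O+R@np.array(m,float); X=atz(c,*U(u,v),w[2]); print(n,(R.T@(X-w)).round(1),(X-w).round(1))
t=load("pics/t0.png")
# axle from w1 (1.5x px)
print("hole",atz(c,269/1.5,192/1.5,24))
print("floors in top:",[((proj(t,O+R@np.array(m,float))-[185,160]+.5)*4.4).round() for m in((-13.25,55,0),(-13.25,65,0),(13.25,55,0),(-13.25,-55,0),(13.25,-55,0),(13.25,55,50),(-13.25,55,50))])
E
```

```text
[[689.9  64.2  10. ]
 [657.1 -83.7  10. ]
 [551.1 -59.9  10. ]
 [589.8 103.9  10. ]] [621.95739317   6.1348314   10.        ]
yaw -12.916993615222546 159.94313979438743
Lin- [ 1.6  3.2 -0.9] [2.5 2.7 0. ]
Lout- [ 3.3  1.6 -1.9] [4.  0.7 0. ]
Rin- [ 0.2  1.6 -0.1] [0.6 1.5 0. ]
Rout- [ 0.5  3.4 -0.3] [1.3 3.2 0. ]
Lin+ [-1.8  2.7  1.1] [-1.5  3.1  0. ]
hole [ 4.61192058e+02 -3.87263205e-01  2.40000000e+01]
floors in top: [array([206., 136.]), array([189., 133.]), array([211.,  93.]), array([388., 163.]), array([395., 121.]), array([198., 115.]), array([193., 159.])]
```

```bash
python3 - <<'E'
from h import *
plan([446.5,83.6,100],down(np.radians(9.3)))
E
```

```text
row [-13.68 -12.95  16.01] [ -0.04   0.06 -21.08]
```

>>> apply_moves(targets=[[[1,-13.7,-12.95,16,0,0,-21.1],[1,-13.7,-12.95,16,0,0,-21.1],[1,-13.7,-12.95,16,0,0,-21.1],[1,-13.7,-12.95,16,0,0,-21.1],[1,-13.7,-12.95,16,0,0,-21.1],[1,-13.7,-12.95,16,0,0,-21.1],[1,-13.7,-12.95,16,0,0,-21.1],[1,-13.7,-12.95,16,0,0,-21.1]]])

```text
clock: 2.5
eef_pos: [447.8, 82.8, 101.1]
tcp_rot: [-3.141, -0.001, 0.161]
contact_force: [0.5, -0.8, 0.7]
opening: 0.997
```

```bash
python3 - <<'E'
from h import *
plan([446.5,83.6,4],down(np.radians(9.3)))
c=cam("wrist"); save(c,"pics/w2.png")
E
```

```text
row [-0.12 -0.09  9.71] [-0.04 -0.07 -0.05]
```

View pics/w2.png

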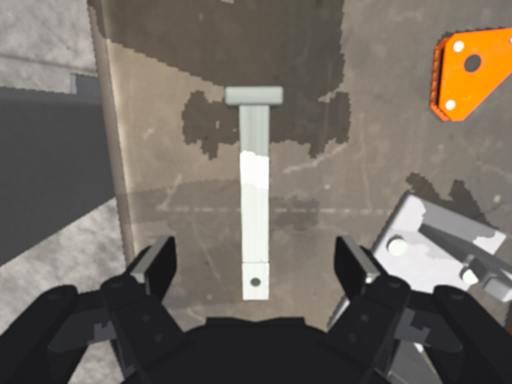

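Axle is vertical in the picture at column 256, centred between jaws, hole (256,281). Descend and grip.

>>> apply_moves(targets=[[[1,-0.1,-0.1,4.8,0,0,0],[1,-0.1,-0.1,8,0,0,0],[1,-0.1,-0.1,9.7,0,0,0],[1,-0.1,-0.1,9.7,0,0,0],[1,-0.1,-0.1,9.7,0,0,0]]])

```text
clock: 3.05
eef_pos: [447.9, 83.2, 4.9]
tcp_rot: [-3.141, -0.003, 0.16]
contact_force: [0.4, 0.8, 0.6]
opening: 1.002
```

>>> apply_moves(targets=[[[-1,0,0,0,0,0,0],[-1,0,0,0,0,0,0],[-1,0,0,0,0,0,0],[-1,0,0,0,0,0,0],[-1,0,0,0,0,0,0],[-1,0,0,0,0,0,0],[-1,0,0,0,0,0,0],[-1,0,0,0,0,0,0]]], newtons=100)

```text
clock: 3.85
eef_pos: [448.1, 83.2, 5.7]
tcp_rot: [-3.141, -0.003, 0.161]
contact_force: [-2.8, -0.9, 13.1]
opening: 0.254
```

>>> apply_moves(targets=[[[-1,0,0,-4,0,0,0],[-1,0,0,-8,0,0,0],[-1,0,0,-12,0,0,0],[-1,0,0,-16,0,0,0],[-1,0,0,-20,0,0,0],[-1,0,0,-20,0,0,0]]])

```text
clock: 4.45
eef_pos: [450.2, 83.6, 210.3]
tcp_rot: [-3.141, -0.011, 0.161]
contact_force: [1.7, 0.3, -5.3]
opening: 0.25
```

```bash
python3 - <<'E'
from h import *
O,R=drop([620.5,10,85],-12.7)
for h in (100,):
  plan(O+R@np.array([0,-5.6+2,5.7+h]),R@np.diag([1,-1,-1]))
E
```

```text
row [10.56  8.36  3.49] [-5.89 29.   21.36]
```

>>> apply_moves(targets=[[[-1,5,4,1,-3,14.5,10.7],[-1,5,4,1,-3,14.5,10.7],[-1,5,4,1,-3,14.5,10.7],[-1,10.55,8.35,3.5,-5.9,29,21.4],[-1,10.55,8.35,3.5,-5.9,29,21.4],[-1,10.55,8.35,3.5,-5.9,29,21.4],[-1,10.55,8.35,3.5,-5.9,29,21.4],[-1,10.55,8.35,3.5,-5.9,29,21.4]]])

```text
clock: 5.25
eef_pos: [566.7, 18.2, 175.0]
tcp_rot: [3.139, -0.519, -0.219]
contact_force: [0.5, 0.2, -3.3]
opening: 0.257
```

```bash
python3 - <<'E'
from h import *
O,R=drop([620.5,10,85],-12.7)
plan(O+R@np.array([0,-3.6,5.7+100]),R@np.diag([1,-1,-1]))
s=cam("scene"); save(s,"pics/s2.png"); c=cam("wrist"); save(c,"pics/w3.png")
A=overlay(c,(150,20,512,290),2.15,O,R)
w=A.shape[1]//2
B=overlay(s,(200,120,310,230),2.6,O,R)
A=A[:,w:]; A=cv2.resize(A,None,fx=.98,fy=.98)
cv2.imwrite("pics/o3.png",A)
E
```

```text
row [ 0.2  -0.02 -0.06] [0.07 0.24 0.11]
```

View pics/o3.png

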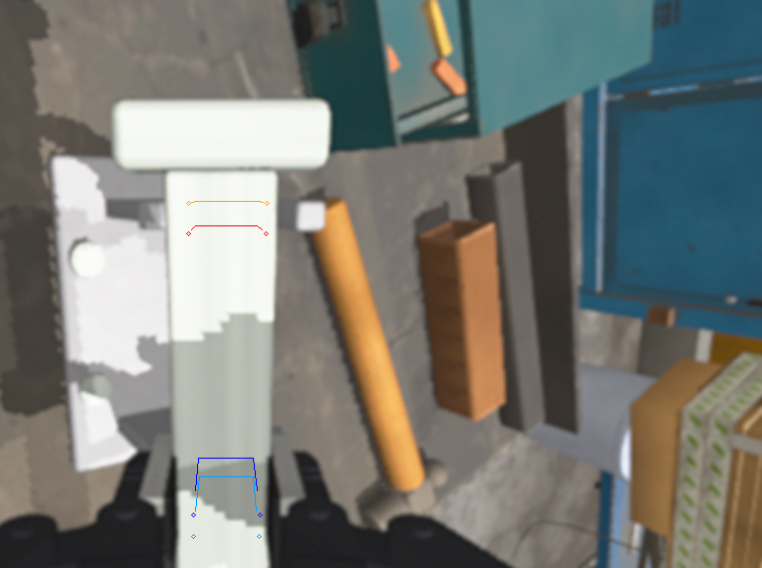

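Axle sits over the slots (axle centre col ~222, model slot centre ~227, i.e. 2 mm to correct). Descending stepwise.

>>> apply_moves(targets=[[[-1,0.2,0,2,0,0.2,0.1],[-1,0.2,0,4,0,0.2,0.1],[-1,0.2,0,5.2,0,0.2,0.1],[-1,0.2,0,5.2,0,0.2,0.1],[-1,0.2,0,5.2,0,0.2,0.1]]])

```text
clock: 5.85
eef_pos: [595.0, 12.1, 132.5]
tcp_rot: [3.141, -0.525, -0.223]
contact_force: [-0.4, 0.1, -4.4]
opening: 0.253
```

```bash
python3 - <<'E'
from h import *
O,R=drop([620.5,10,85],-12.7)
plan(O+R@np.array([0,-3.6,5.7]),R@np.diag([1,-1,-1]))
c=cam("wrist"); save(c,"pics/w4.png")
A=overlay(c,(160,40,380,290),2.3,O,R); w=A.shape[1]//2
cv2.imwrite("pics/o4.png",A[:,:w])
E
```

```text
row [-0.19  0.    4.82] [ 0.04 -0.1  -0.05]
```

View pics/o4.png

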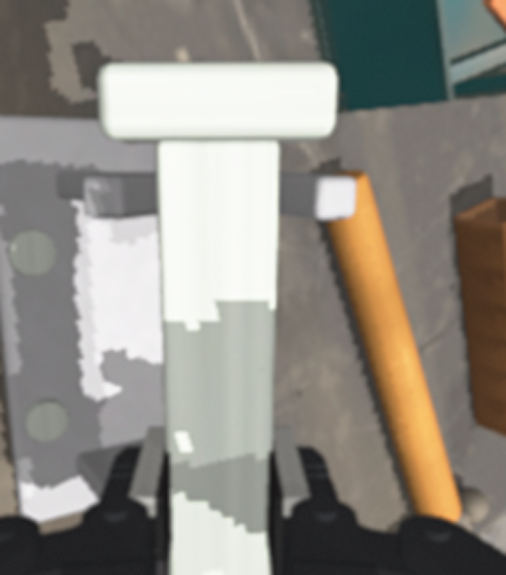

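Prong tips symmetric about col ~220.5, axle at ~219: within 0.5 mm of centre; head clears outside the plate. Descend.

>>> apply_moves(targets=[[[-1,0,0,1,0,0,0],[-1,0,0,2,0,0,0],[-1,0,0,3,0,0,0],[-1,0,0,3.5,0,0,0],[-1,0,0,3.5,0,0,0]]])

```text
clock: 6.4
eef_pos: [612.3, 8.3, 102.9]
tcp_rot: [-3.141, -0.526, -0.223]
contact_force: [1.2, 0.1, -4.1]
opening: 0.254
```

>>> apply_moves(targets=[[[-1,0,0,0.5,0,0,0],[-1,0,0,1,0,0,0],[-1,0,0,1.3,0,0,0],[-1,0,0,1.3,0,0,0]]])

```text
clock: 6.8
eef_pos: [618.8, 6.8, 91.3]
tcp_rot: [3.142, -0.526, -0.222]
contact_force: [0.1, 0.1, -4.3]
opening: 0.254
```

>>> apply_moves(targets=[[[-1,0,0,0.15,0,0,0],[-1,0,0,0.3,0,0,0],[-1,0,0,0.3,0,0,0],[-1,0,0,0.3,0,0,0]]])

```text
clock: 7.2
eef_pos: [619.6, 6.7, 90.2]
tcp_rot: [-3.141, -0.527, -0.223]
contact_force: [-21.4, 3.6, 24.6]
opening: 0.254
```

>>> apply_moves(targets=[[[-0.3,0,0,-0.1,0,0,0],[0,0,0,-0.1,0,0,0],[0.5,0,0,-0.1,0,0,0],[1,0,0,-0.1,0,0,0],[1,0,0,-0.1,0,0,0],[1,0,0,-0.1,0,0,0],[1,0,0,-0.1,0,0,0],[1,0,0,-0.1,0,0,0]]])

```text
clock: 8.0
eef_pos: [619.1, 6.7, 91.0]
tcp_rot: [-3.142, -0.527, -0.223]
contact_force: [0.6, -0.1, -0.5]
opening: 1.0
```

>>> apply_moves(targets=[[[1,0,0,-3,0,0,0],[1,0,0,-7,0,0,0],[1,0,0,-11,0,0,0],[1,0,0,-15,0,0,0],[1,0,4,-15,0,0,0],[1,0,7,-15,0,0,0],[1,0,7,-15,0,0,0],[1,0,7,-15,0,0,0]]])

```text
clock: 8.8
eef_pos: [529.9, -45.5, 220.8]
tcp_rot: [-3.141, -0.528, -0.225]
contact_force: [-0.3, -0.3, -0.8]
opening: 0.999
```

```bash
python3 - <<'E'
from h import *
s=r.sense();print(s["eef_pos"],s["tcp_rot"],s["clock"])
c=cam("wrist"); save(c,"pics/w5.png",crop=(130,0,390,290),k=2.05)
O,R=drop([619.6,6.7,90.2],-12.77); O=O+R@np.array([0,3.6,-5.7])
print(O,"hole px in crop",[(proj(c,O+R@np.array(p,float))-[130,0]+.5)*2.05 for p in((0,-91,24),(-12,-110,24),(12,-110,24),(-12,70,24),(12,70,24),(-12,-65,24),(12,-65,24))])
E
```

```text
[529.91173485 -45.51307311 220.81103059] [-3.14116815 -0.52771765 -0.22483005] 8.8
[623.17524225   9.58099684  85.2636552 ] hole px in crop [array([258.13432984, 403.88536584]), array([235.88640714, 437.59810637]), array([280.49531078, 437.43984163]), array([230.51372154,  58.84589481]), array([284.52577656,  58.775601  ]), array([234.72661599, 355.8376064 ]), array([281.36539761, 355.69475674])]
```

View pics/w5.png

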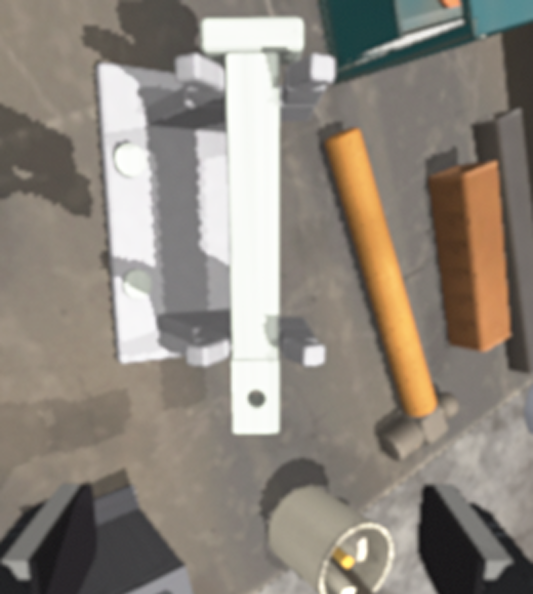

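Axle seated in both slots, head outside left plate; hole at crop (256.5,398.5). Now to the cotter.

```bash
python3 - <<'E'
from h import *
plan([502.5,-194.5,215],down(np.radians(-3.5)))
E
```

```text
row [ 0.25 15.2   0.8 ] [  2.44 -30.16  -9.09]
```

>>> apply_moves(targets=[[[1,0.25,5,-3,1.2,-15,-4.5],[1,0.25,10,-3,1.2,-15,-4.5],[1,0.25,15,0,2.4,-30.2,-9.1],[1,0.25,15.2,0.8,2.4,-30.2,-9.1],[1,0.25,15.2,0.8,2.4,-30.2,-9.1],[1,0.25,15.2,0.8,2.4,-30.2,-9.1],[1,0.25,15.2,0.8,2.4,-30.2,-9.1]]])

```text
clock: 9.55
eef_pos: [502.6, -193.6, 214.3]
tcp_rot: [3.141, 0.001, -0.061]
contact_force: [-0.6, -0.7, 0.0]
opening: 1.005
```

```bash
python3 - <<'E'
from h import *
s=r.sense();print(s["eef_pos"],s["tcp_rot"],s["clock"])
c=cam("wrist"); save(c,"pics/w6.png",crop=(166,80,346,272),k=3)
E
```

```text
[ 502.58244145 -193.63765106  214.27676219] [ 3.14088842e+00  8.81883491e-04 -6.07518483e-02] 9.55
```

View pics/w6.png

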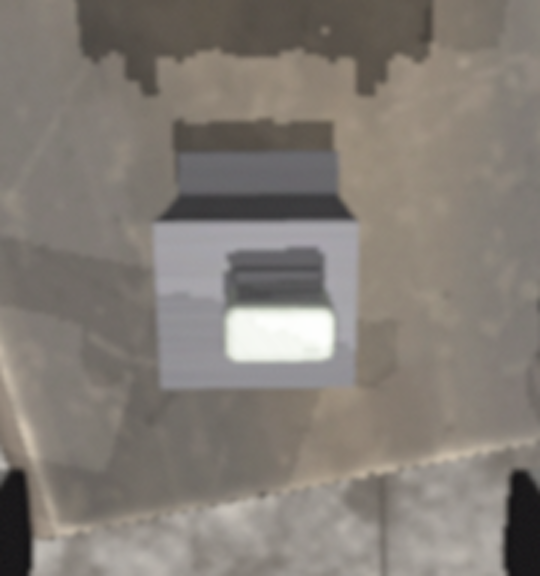

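```bash
python3 - <<'E'
from h import *
c=load("pics/w6.png")
P=lambda u,v,z: atz(c,166+(u+.5)/3-.5,80+(v+.5)/3-.5,z)
L,Rr=P(225,333.5,121),P(334,333.5,121);print(L,Rr,np.linalg.norm(L-Rr)); g=(L+Rr)/2;print("grip",g, P(280,362,121)-P(280,305,121))
K=[P(154,220,85),P(357,218,85),P(353,386,85),P(160,388,85)];print(np.round(K,1),np.mean(K,0))
plan([g[0],g[1],93],down(np.radians(-3.5)))
E
```

```text
[ 488.80407212 -190.99641161  121.        ] [ 522.17746136 -193.04237148  121.        ] 33.43604433943071
grip [ 505.49076674 -192.01939154  121.        ] [ -1.04260154 -18.21475561   0.        ]
[[ 465.1 -160.    85. ]
 [ 533.9 -163.6   85. ]
 [ 530.7 -224.1   85. ]
 [ 461.1 -220.6   85. ]] [ 497.70973905 -192.05970786   85.        ]
row [ 0.32 -0.16 12.17] [0.05 0.02 0.04]
```

>>> apply_moves(targets=[[[1,0.3,-0.15,4,0,0,0],[1,0.3,-0.15,8,0,0,0],[1,0.3,-0.15,11,0,0,0],[1,0.3,-0.15,12.1,0,0,0],[1,0.3,-0.15,12.1,0,0,0],[1,0.3,-0.15,12.1,0,0,0]]])

```text
clock: 10.2
eef_pos: [506.1, -192.0, 95.2]
tcp_rot: [3.14, -0.002, -0.06]
contact_force: [0.2, 0.0, 0.9]
opening: 0.995
```

>>> apply_moves(targets=[[[-1,0,0,0,0,0,0],[-1,0,0,0,0,0,0],[-1,0,0,0,0,0,0],[-1,0,0,0,0,0,0],[-1,0,0,0,0,0,0],[-1,0,0,0,0,0,0],[-1,0,0,0,0,0,0],[-1,0,0,0,0,0,0]]], newtons=120)

```text
clock: 11.0
eef_pos: [506.7, -192.3, 96.4]
tcp_rot: [3.14, -0.003, -0.06]
contact_force: [-1.0, 0.6, 10.3]
opening: 0.388
```

>>> apply_moves(targets=[[[-1,0,0,-2,0,0,0],[-1,0,0,-5,0,0,0],[-1,0,0,-9,0,0,0],[-1,0,0,-13,0,0,0],[-1,0,0,-16,0,0,0],[-1,0,0,-16,0,0,0]]])

```text
clock: 11.6
eef_pos: [508.4, -192.8, 260.9]
tcp_rot: [3.137, -0.01, -0.06]
contact_force: [0.4, -0.0, -0.4]
opening: 0.386
```

```bash
python3 - <<'E'
from h import *
O,R=drop([619.6,6.7,90.2],-12.77); O=O+R@np.array([0,3.6,-5.7])
H=O+R@np.array([0,-88,24.])   # hole top incl. ~3 mm image shift
z=R[:,2]
# tool offset: leg at tool(-7.5,0,77.4)->tip ; place tip 20 mm above hole
T=R@np.diag([1,-1,-1]); tip=H+20*z; tcp=tip-T@np.array([-7.5,0,77.4]); print(tcp)
plan(tcp,T)
E
```

```text
[550.85984319 -64.26102661 194.14913922]
row [  3.4  -13.12   6.66] [-2.26 29.32  9.16]
```

>>> apply_moves(targets=[[[-1,1,-4,1,-1,10,3],[-1,2,-8,2,-1.6,20,6],[-1,3,-12,3,-2.3,29.3,9.2],[-1,3.4,-13.1,4,-2.3,29.3,9.2],[-1,3.4,-13.1,6.6,-2.3,29.3,9.2],[-1,3.4,-13.1,6.6,-2.3,29.3,9.2],[-1,3.4,-13.1,6.6,-2.3,29.3,9.2]]])

```text
clock: 12.3
eef_pos: [550.5, -64.5, 194.1]
tcp_rot: [3.14, -0.521, -0.223]
contact_force: [0.5, 0.4, -0.7]
opening: 0.385
```

```bash
python3 - <<'E'
from h import *
s=r.sense();print(s["eef_pos"],s["tcp_rot"],s["clock"])
c=cam("wrist"); save(c,"pics/w7.png",crop=(190,120,320,250),k=4.5)
Rt=Ro.from_euler('xyz',s["tcp_rot"]).as_matrix()
print((proj(c,s["eef_pos"]+Rt@np.array([-7.5,0,77.4]))-[190,120]+.5)*4.5)
O,R=drop([619.6,6.7,90.2],-12.77); O=O+R@np.array([0,3.6,-5.7])
print([(proj(c,O+R@np.array(p))-[190,120]+.5)*4.5 for p in([0,-91,24.],[0,-88,24.])])
E
```

```text
[550.49849508 -64.53046641 194.14300042] [ 3.14046014 -0.52105721 -0.22312795] 12.3
[258.53706191 352.38064149]
[array([263.82392064, 334.04919252]), array([263.70859823, 320.30402623])]
```

View pics/w7.png

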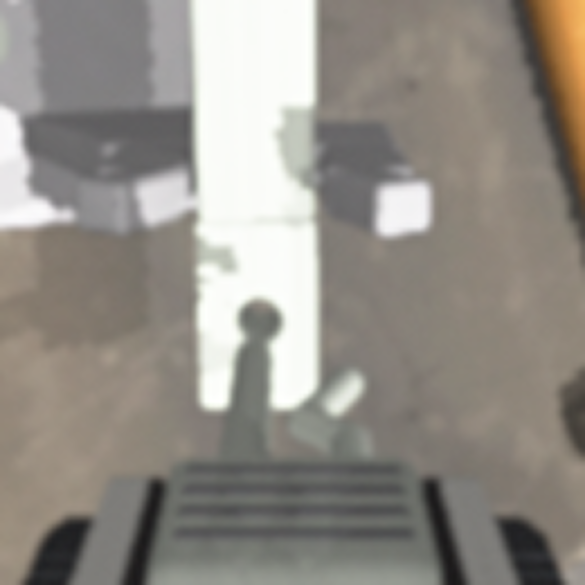

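```bash
python3 - <<'E'
from h import *
c=load("pics/w7.png"); s=r.sense(); p=np.array(s["eef_pos"]); Rt=Ro.from_euler('xyz',s["tcp_rot"]).as_matrix()
def pt(u,v,z):
    o,d=ray(c,190+(u+.5)/4.5-.5,120+(v+.5)/4.5-.5); o=Rt.T@(o-p); d=Rt.T@d
    return o+d*(z-o[2])/d[2]
print("tip",pt(257.5,355,77.4)); 
for z in(93,97.4,101): print("hole",z,pt(259.5,318,z))
print("axle edges at row 360", pt(198,360,97.4),pt(319,360,97.4), "end",pt(259,408,97.4))
O,R=drop([619.6,6.7,90.2],-12.77); O=O+R@np.array([0,3.6,-5.7])
print("hole predicted in tool",Rt.T@(O+R@np.array([0,-91,24.])-p))
print(c["cx"],c["cy"])
E
```

```text
tip [-9.10750141  0.41402362 77.4       ]
hole 93 [-9.161561   -2.40285231 93.        ]
hole 97.4 [-9.30204277 -1.10509198 97.4       ]
hole 101 [-9.41698239e+00 -4.32880753e-02  1.01000000e+02]
axle edges at row 360 [-22.29629597   8.10375973  97.4       ] [ 3.12186008  8.08226466 97.4       ] end [-9.56811102 18.8435901  97.4       ]
hole predicted in tool [-8.54771092  2.45572199 97.97760886]
254.92064923251078 190.74915811543616
```

Leg tip about (257,355), bow to the right, hole at (259.5,318), tip ~20 mm above. Shift to align and hover lower.

```bash
python3 - <<'E'
from h import *
s=r.sense(); p=np.array(s["eef_pos"]); Rt=Ro.from_euler('xyz',s["tcp_rot"]).as_matrix()
tip=p+Rt@np.array([-9.1,.4,77.4]); T=Ro.from_euler('xyz',[3.1405,-.527,-.223]).as_matrix()
new=tip+Rt@np.array([-.2,-1.5,15.5]); plan(new-T@np.array([-9.1,.4,77.4]),T)
E
```

```text
row [-0.05 -0.15  1.55] [ 0.    0.22 -0.04]
```

>>> apply_moves(targets=[[[-1,-0.05,-0.15,0.5,0,0.2,0],[-1,-0.05,-0.15,1,0,0.2,0],[-1,-0.05,-0.15,1.5,0,0.2,0],[-1,-0.05,-0.15,1.5,0,0.2,0],[-1,-0.05,-0.15,1.5,0,0.2,0]]])

```text
clock: 12.85
eef_pos: [558.6, -65.1, 181.7]
tcp_rot: [3.141, -0.526, -0.224]
contact_force: [0.9, 0.9, -2.2]
opening: 0.383
```

```bash
python3 - <<'E'
from h import *
s=r.sense();print(s["eef_pos"],s["tcp_rot"],s["contact_force"],s["clock"])
c=cam("wrist"); save(c,"pics/w8.png",crop=(205,160,305,230),k=7.5)
E
```

```text
[558.55118032 -65.09406943 181.69369692] [ 3.14075508 -0.52602301 -0.22402938] [ 0.92032302  0.87226421 -2.22893465] 12.85
```

View pics/w8.png

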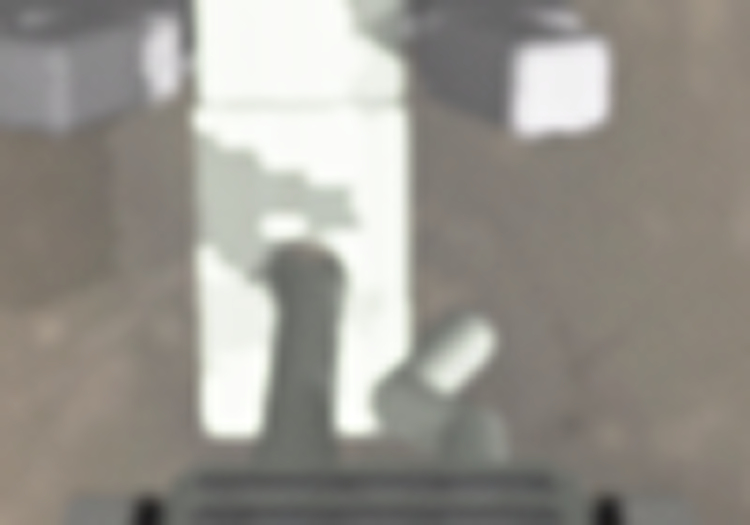

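```bash
python3 - <<'E'
from h import *
c=load("pics/w8.png"); s=r.sense(); p=np.array(s["eef_pos"]); Rt=Ro.from_euler('xyz',s["tcp_rot"]).as_matrix()
def pt(u,v,z):
    o,d=ray(c,205+(u+.5)/7.5-.5,160+(v+.5)/7.5-.5); o=Rt.T@(o-p); d=Rt.T@d
    return (o+d*(z-o[2])/d[2]).round(2)
for v in(275,278,282): print("hole",v,pt(305.5,v,82.4))
print("rim far",pt(306,240,82.4),"end",pt(306,437,82.4),"L",pt(198,320,82.4),pt(411,320,82.4))
print("leg mid rows", pt(307,300,77.4),"leg r380",pt(303,380,55))
for y in(0,.4): 
  q=proj(c,p+Rt@np.array([-9.8,y,77.4])); print("tip row",(q-[205,160]+.5)*7.5, "far edge",(proj(c,p+Rt@np.array([-9.8,y-4,77.4]))-[205,160]+.5)*7.5)
E
```

```text
hole 275 [-9.26  0.19 82.4 ]
hole 278 [-9.26  0.57 82.4 ]
hole 282 [-9.26  1.06 82.4 ]
rim far [-9.15 -4.11 82.4 ] end [-9.42 20.73 82.4 ] L [-22.07   5.79  82.4 ] [ 3.2  5.8 82.4]
leg mid rows [-8.92  1.63 77.4 ] leg r380 [-8.59  3.03 55.  ]
tip row [299.7526262  287.07362628] far edge [299.34562406 253.94852665]
tip row [299.79310619 290.36821305] far edge [299.38650534 257.27577353]
```

Tip overlaps the hole (hole centre ≈(306,279), leg ≈ col 307): within ~0.5 mm. Lower gently.

>>> apply_moves(targets=[[[-1,-0.02,0.05,0,0,0,0],[-1,-0.02,0.05,0.3,0,0,0],[-1,-0.02,0.05,0.6,0,0,0],[-1,-0.02,0.05,0.9,0,0,0],[-1,-0.02,0.05,0.9,0,0,0]]])

```text
clock: 13.4
eef_pos: [562.7, -66.5, 173.5]
tcp_rot: [3.141, -0.526, -0.224]
contact_force: [-0.4, -0.3, -0.8]
opening: 0.385
```

>>> apply_moves(targets=[[[-1,0,0,0.4,0,0,0],[-1,0,0,0.8,0,0,0],[-1,0,0,1.2,0,0,0],[-1,0,0,1.6,0,0,0],[-1,0,0,2,0,0,0],[-1,0,0,2,0,0,0]]])

```text
clock: 14.0
eef_pos: [572.4, -68.8, 155.6]
tcp_rot: [3.141, -0.525, -0.224]
contact_force: [0.7, 1.5, -3.8]
opening: 0.386
```

>>> apply_moves(targets=[[[-1,0,0,0.4,0,0,0],[-1,0,0,0.8,0,0,0],[-1,0,0,1.2,0,0,0],[-1,0,0,1.6,0,0,0],[-1,0,0,2,0,0,0],[-1,0,0,2,0,0,0]]])

```text
clock: 14.6
eef_pos: [582.4, -70.9, 138.0]
tcp_rot: [3.141, -0.525, -0.224]
contact_force: [0.3, 2.1, -3.0]
opening: 0.385
```

```bash
python3 - <<'E'
from h import *
s=r.sense();p=np.array(s["eef_pos"]);Rt=Ro.from_euler('xyz',s["tcp_rot"]).as_matrix()
print(p,"force in tool",(Rt.T@np.array(s["contact_force"])).round(1))
O,R=drop([619.6,6.7,90.2],-12.77); O=O+R@np.array([0,3.6,-5.7])
print("cotter underside in axle frame z",(R.T@(p+Rt@np.array([-8.9,.2,11.4])-O)).round(2))
E
```

```text
[582.38579705 -70.93923433 137.95107905] force in tool [-1.6 -2.2  2.5]
cotter underside in axle frame z [ -1.58 -87.75  45.21]
```

>>> apply_moves(targets=[[[-1,0,0,0.4,0,0,0],[-1,0,0,0.8,0,0,0],[-1,0,0,1.2,0,0,0],[-1,0,0,1.6,0,0,0],[-1,0,0,1.8,0,0,0],[-1,0,0,1.8,0,0,0]]])

```text
clock: 15.2
eef_pos: [591.0, -73.0, 121.8]
tcp_rot: [3.141, -0.524, -0.224]
contact_force: [0.2, 1.6, -3.6]
opening: 0.384
```

```bash
cat > st.py <<'E'
from h import *
s=r.sense();p=np.array(s["eef_pos"]);Rt=Ro.from_euler('xyz',s["tcp_rot"]).as_matrix()
print(p,"force in tool",(Rt.T@np.array(s["contact_force"])).round(1),s["opening"])
O,R=drop([619.6,6.7,90.2],-12.77); O=O+R@np.array([0,3.6,-5.7])
print("cotter underside in axle frame z",(R.T@(p+Rt@np.array([-8.9,.2,11.4])-O)).round(2))
E
python3 st.py
```

```text
[591.00271569 -72.97439541 121.77901388] force in tool [-1.9 -1.6  3.1] 0.3842600198560371
cotter underside in axle frame z [ -2.01 -87.83  26.79]
```

>>> apply_moves(targets=[[[-1,0,0,0.15,0,0,0],[-1,0,0,0.3,0,0,0],[-1,0,0,0.4,0,0,0],[-1,0,0,0.5,0,0,0],[-1,0,0,0.5,0,0,0]]])

```text
clock: 15.7
eef_pos: [592.7, -74.2, 118.4]
tcp_rot: [3.139, -0.524, -0.224]
contact_force: [-16.9, -2.8, 22.8]
opening: 0.388
```

```bash
python3 st.py
```

```text
[592.69723374 -74.24283611 118.44856871] force in tool [ -2.3   6.5 -27.7] 0.3879065183048699
cotter underside in axle frame z [ -2.   -88.71  22.93]
```

>>> apply_moves(targets=[[[-1,0,0,0.35,0,0,0],[-1,0,0,0.35,0,0,0],[-1,0,0,0.35,0,0,0]]])

```text
clock: 16.0
eef_pos: [593.1, -75.5, 117.3]
tcp_rot: [3.138, -0.525, -0.225]
contact_force: [-31.2, -1.6, 43.1]
opening: 0.381
```

```bash
python3 st.py
```

```text
[593.12437025 -75.49014914 117.32634696] force in tool [ -4.5   8.7 -52.3] 0.3812666538469764
cotter underside in axle frame z [ -1.95 -89.85  21.61]
```

>>> apply_moves(targets=[[[-1,0,0,-0.1,0,0,0],[-1,0,0,-0.2,0,0,0],[-1,0,0,-0.2,0,0,0]]])

```text
clock: 16.3
eef_pos: [592.2, -75.2, 119.5]
tcp_rot: [3.138, -0.525, -0.225]
contact_force: [-7.4, 2.0, 9.1]
opening: 0.385
```

```bash
python3 st.py
```

```text
[592.19050196 -75.22791599 119.4902736 ] force in tool [ -2.1  -0.2 -11.7] 0.3845771111279108
cotter underside in axle frame z [ -1.7  -89.8   23.96]
```

>>> apply_moves(targets=[[[-1,0,0,-0.07,0,0,0],[-0.1,0,0,-0.07,0,0,0],[0.2,0,0,-0.07,0,0,0],[0.6,0,0,-0.07,0,0,0],[1,0,0,-0.07,0,0,0],[1,0,0,-0.07,0,0,0],[1,0,0,-0.07,0,0,0],[1,0,0,-0.07,0,0,0]]])

```text
clock: 17.1
eef_pos: [591.8, -75.2, 120.1]
tcp_rot: [3.138, -0.525, -0.225]
contact_force: [-0.1, 0.3, 0.5]
opening: 0.997
```

>>> apply_moves(targets=[[[1,0,0,-3,0,0,0],[1,0,0,-7,0,0,0],[1,0,0,-10,0,0,0],[1,0,0,-10,0,0,0],[1,0,0,-10,0,0,0]]])

```text
clock: 17.6
eef_pos: [543.4, -63.6, 207.4]
tcp_rot: [3.138, -0.527, -0.225]
contact_force: [0.6, 0.2, 0.1]
opening: 1.003
```

```bash
python3 st.py; python3 - <<'E'
from h import *
s=r.sense(); c=cam("wrist"); save(c,"pics/w9.png",crop=(160,60,350,290),k=2.5)
cs=cam("scene"); save(cs,"pics/s9.png",crop=(210,120,320,250),k=4.5)
O,R=drop([619.6,6.7,90.2],-12.77); O=O+R@np.array([0,6.9,-5.7])
f=lambda X:(proj(c,O+R@np.array(X,float))).round(1)
for n,X in (("hole",(0,-91,24)),("griptop -x",(-10,-91,60)),("griptop +x",(25,-91,60)),("griptop far y+",(7,-82,60)),("y-",(7,-100,60)),("head in L",(-23,70,24)),("head in R",(23,70,24)),("L",(-12,0,24)),("R",(12,0,24))): print(n,f(X),"scene",proj(cs,O+R@np.array(X,float)).round(1))
g=cv2.cvtColor(c["p"],cv2.COLOR_RGB2GRAY)
h=f((7,-91,60)).astype(int); 
print("row",h[1],g[h[1],h[0]-40:h[0]+41]); print("col",h[0],g[h[1]-45:h[1]+46,h[0]])
e=f((0,0,24)).astype(int); print("axle row",e,g[e[1],e[0]-30:e[0]+31])
k=f((0,80,24)).astype(int); print("head col",k,g[max(0,k[1]-15):k[1]+50,k[0]])
E
```

```text
[543.38091737 -63.62402366 207.3877977 ] force in tool [ 0.5 -0.3  0.2] 1.0025824338938505
cotter underside in axle frame z [ -1.18 -89.26 125.15]
hole [247.3 185.1] scene [272.2 176.5]
griptop -x [234.7 196.3] scene [262.9 169.4]
griptop +x [275.4 196.2] scene [274.1 158.1]
griptop far y+ [254.4 186.2] scene [265.7 162.3]
y- [254.5 206.1] scene [271.1 165.4]
head in L [217.1  -4.9] scene [223.5 157.5]
head in R [273.4  -4.9] scene [236.6 144.8]
L [232.8  86.8] scene [243.6 165. ]
R [259.7  86.8] scene [250.7 158. ]
row 196 [147 144 140 137 139 141 141 141 141 136 134 130 129 131 134 136 136 131
 130 153 192 228 243 249 249 249 249 249 249 249 248 248 249 249 249 249
 248 249 249 249 249 248 248 248 248 248 249 249 250 250 250 250 250 250
 250 250 251 246 215 153 125 125 125 123 122 123 126 128 129 129 127 127
 128 129 129 130 131 131 131 132 133]
col 254 [194 194 190 181 186 214 233 241 242 242 240 239 239 238 230 224 239 248
 249 250 247 227 198 187 187 187 188 189 181 152 113  92  90  92  95  98
 107 126 158 194 222 233 242 247 248 249 249 249 249 249 249 249 249 249
 248 248 243 203 141 119 119 120 120 121 121 124 128 131 132 133 133 133
 132 133 133 133 133 134 134 130 123 122 115 102  92  85  85  87  88  86
  85]
axle row [246  86] [123 132 162 199 223 234 240 241 240 240 241 241 242 237 225 226 242 250
 251 251 250 250 250 250 250 249 249 249 249 250 251 251 251 251 250 250
 251 251 251 252 253 234 164 127 124 126 127 127 126 127 126 125 124 122
 123 125 129 131 131 131 130]
head col [245 -19] [249 250 251 251 251 251 251 251 251 251 251 251 251 251 251 251 251 251
 251 251 251 251 251 251 251 251 251 251 251 251 251]
```

The viewer is exhausted, so I'll return to the w5 viewpoint and compare pictures numerically.

```bash
python3 - <<'E'
from h import *
plan([529.91,-45.51,220.81],Ro.from_euler('xyz',[-3.14117,-.52772,-.22483]).as_matrix())
E
```

```text
row [-0.7  -1.47 -2.15] [0.24 0.18 0.  ]
```

>>> apply_moves(targets=[[[1,-0.7,-1.47,-2.15,0.25,0.15,0],[1,-0.7,-1.47,-2.15,0.25,0.15,0],[1,-0.7,-1.47,-2.15,0.25,0.15,0],[1,-0.7,-1.47,-2.15,0.25,0.15,0],[1,-0.7,-1.47,-2.15,0.25,0.15,0],[1,-0.7,-1.47,-2.15,0.25,0.15,0]]])

```text
clock: 18.3
eef_pos: [529.9, -45.8, 220.3]
tcp_rot: [-3.141, -0.526, -0.225]
contact_force: [-0.7, -0.7, -0.9]
opening: 1.001
```

```bash
cat > cmp.py <<'E'
from h import *
s=r.sense();print(s["eef_pos"],s["tcp_rot"])
c=cam("wrist"); save(c,"pics/w10.png")
G=lambda q:cv2.cvtColor(q["p"],cv2.COLOR_RGB2GRAY).astype(np.float32)
a,b=G(load("pics/w5.png")),G(c)
def sh(n,x0,y0,x1,y1): # crop coords /2.05
    x0,x1=[int(130+q/2.05) for q in(x0,x1)]; y0,y1=[int(q/2.05) for q in(y0,y1)]
    T=a[y0:y1,x0:x1]; m=6; S=b[max(0,y0-m):y1+m,x0-m:x1+m]
    M=cv2.matchTemplate(S,T,cv2.TM_CCOEFF_NORMED); _,v,_,l=cv2.minMaxLoc(M)
    w=np.ones(2,np.float32)
    p,_=cv2.phaseCorrelate(T.copy(),b[y0:y1,x0:x1].copy(),cv2.createHanningWindow((x1-x0,y1-y0),cv2.CV_32F))
    print(n,"match",l[0]-m,l[1]-min(m,y0),round(v,3),"phase",np.round(p,2))
sh("hammer",320,120,445,460);sh("base",90,60,160,370);sh("prongs right",165,310,225,370);sh("prong L+",285,50,345,120)
sh("head",195,10,310,62);sh("axle L",215,20,290,120);sh("axle mid",215,150,290,300);sh("collar line",222,340,290,385)
E
python3 cmp.py
```

```text
[529.90166531 -45.83773302 220.31514611] [-3.14122352 -0.52640039 -0.22506801]
hammer match 0 -1 0.99 phase [ 0.32 -0.02]
base match 0 0 0.962 phase [ 0.21 -0.38]
prongs right match 0 0 0.982 phase [ 0.1  -0.31]
prong L+ match 0 0 0.964 phase [ 0.38 -0.67]
head match 1 1 0.966 phase [0.95 0.69]
axle L match 0 1 0.969 phase [0.6 0.8]
axle mid match 0 0 0.998 phase [-0.04  0.1 ]
collar line match 0 -2 0.847 phase [-0.1   0.86]
```

```bash
python3 - <<'E'
from h import *
T=Ro.from_euler('xyz',[3.138,-.525,-.225]).as_matrix()
plan([543.4,-63.6,207.4],T);plan([591.8,-75.2,120.1],T)
E
```

```text
row [0.82 1.43 1.99] [-0.23 -0.09 -0.  ]
row [ 0.74  1.49 12.04] [-0.23 -0.09 -0.  ]
```

>>> apply_moves(targets=[[[1,0.75,1.45,2,-0.2,-0.1,0],[1,0.75,1.45,2,-0.2,-0.1,0],[1,0.75,1.45,5,-0.2,-0.1,0],[1,0.75,1.45,8,-0.2,-0.1,0],[1,0.75,1.45,11,-0.2,-0.1,0],[1,0.75,1.47,11.9,-0.2,-0.1,0],[1,0.75,1.47,11.9,-0.2,-0.1,0]]])

```text
clock: 19.05
eef_pos: [590.7, -74.8, 119.7]
tcp_rot: [3.138, -0.522, -0.225]
contact_force: [0.1, 0.8, 0.8]
opening: 0.999
```

```bash
cat > bow.py <<'E'
from h import *
s=r.sense();print(s["eef_pos"],s["tcp_rot"],s["contact_force"])
c=cam("wrist"); save(c,"pics/w11.png")
a=load("pics/w8.png")["p"];b=c["p"]
G=lambda q:cv2.cvtColor(q,cv2.COLOR_RGB2GRAY).astype(np.float32)
for nm,(x0,y0,x1,y1) in {"flare":(255,200,275,222),"griptop":(232,222,280,236)}.items():
    T=a[y0:y1,x0:x1]; x2,y2=max(0,x0-25),max(0,y0-25)
    S=b[y2:y1+25,x2:x1+25]; M=cv2.matchTemplate(S,T,cv2.TM_CCOEFF_NORMED); _,v,_,l=cv2.minMaxLoc(M)
    print(nm,"shift",l[0]+x2-x0,l[1]+y2-y0,v)
ch=" .:-=+*#%@"
for nm,q in(("w8",a),("w11",b)):
    print(nm); g=G(q)
    for y in range(176,236,2): print(y,"".join(ch[int(g[y,x]/25.7)] for x in range(222,300)))
E
python3 bow.py
```

```text
[590.70784513 -74.83244611 119.74771493] [ 3.13801884 -0.52204165 -0.22518333] [0.11452004 0.75523355 0.75209765]
flare shift 4 11 0.7408741116523743
griptop shift -5 4 0.791704535484314
w8
176 ===+++++*@@@@@@@@@@@@@@@@@@@@@@@@@@@@*+===========+*%@@@@%@%%%#*++++++++++++++
178 ===++++++##%@@@@@@@@@@@@@@@@@@@@@@@@@#+==========+++***++++++++==+++++++++++++
180 ====+++++*######%%@@@@@@@@@@@@@@@@@@@#+==========+++++=======++===++++++++++++
182 ====+++++*########%%@%%@@@@@@@@@@@@@@#+================+=+=+===+++++++++++++++
184 =====++++*##############%%@@@@@@@@@@@#+========================+++++++++++++++
186 ======+++*###################%@@@@@@@#+========================+++++++++++++++
188 ========+*########%%%%%%######%@@@@@@#+=====================+====+++++++++++++
190 ========+*#######%@@@@@%%#%%%%%@@@@@@#+====++++=======+====+=+==++++++++++++++
192 =+======+*##########*****#%@@@@@@@@@@#+=======+++=========++++++++++++++++++++
194 +=====+++%@@%####**+=======+%@@@@@@@@#+=======+=+========+==++++++++++++++++++
196 +++++++++#@@@@%%**+=========+%@@@@@@@#++================++++=+++++++++++++++
[... 3373 characters left out ...]
======++============================
220 =++***********+++++*******++++********+++=======++============================
222 +++++++===--------------------------------------==============================
224 ++++++=--------------------------------------------------=====================
226 =++++===------------------====--------===--------=============================
228 ==++===--------------------------------------------------=====================
230 ========-----==---------====-----------===-------=============================
232 ======----------------------------------------------------====================
234 ====-==========-------========------======-------=======-=====================
```

Bow flare appears at exactly the same gripper-relative pixels as when shut (row 204, col ~268). Retreat and hand in.

>>> apply_moves(targets=[[[1,0,0,-3,0,0,0],[1,0,0,-7,0,0,0],[1,0,0,-11,0,0,0],[1,0,0,-14,0,0,0],[1,0,0,-14,0,0,0],[1,0,0,-14,0,0,0],[1,0,0,-14,0,0,0],[1,0,0,-14,0,0,0]]])

```text
clock: 19.9
eef_pos: [522.4, -58.7, 240.9]
tcp_rot: [3.138, -0.521, -0.225]
contact_force: [-0.8, -0.4, -0.3]
opening: 1.001
```

```bash
python3 - <<'E'
from rig import r
s=r.sense();print(s["eef_pos"],s["contact_force"],abs(s["qvel"]).max(),s["clock"]);print(r.sign_off())
E
```

```text
[522.39312333 -58.70169555 240.90410297] [-0.82558886 -0.4215175  -0.33217618] 0.008551034480731717 19.9
the job is handed in; nothing more can be done
None
```

I set the axle down into both slots with the head outside the left plate, then pushed the cotter through the cross hole until its grip landed on the axle. I let go and handed in at 19.9 s. No verdict was reported.

**What the last checks showed**
- **Seating:** firm contact on the slot floors put the axle's underside at about 85.3 mm, against the 85 mm given.
- **Cotter grip:** it landed on the axle at about z = 24 mm in the axle's frame.
- **Bow:** its flared end appears at the same gripper-relative pixels as when it was shut and free, so it looks snapped shut.
- **Arm:** it was clear of everything and at rest when I handed in.

**What is less certain**
- **Hard push:** I pressed the cotter with about 53 N, and the axle slid about 1.5 mm along its length, away from the head. That is within the end play. The push may have tipped it briefly; the comparison afterwards showed no lifted end.
- **Head position:** the head end also looked about 0.6 mm off sideways, which is inside the slot clearance.
- **No push force seen:** I never read the expected 5–18 N while the bow rode over the axle. I only read forces between moves.
- **Picture limit:** the viewer had reached its 12 pictures, so the bow and axle checks after release were made by comparing image numbers and not by eye.

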